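# Bring the yellow pipette over its well, ready to dispense

### The job

Take the yellow pipette by its grip out of the stand, carry it over the top of the splash guard without touching the guard, and finish still holding it upright and still, with its tip about 1 cm above the rim of the yellow well and over the well's middle, touching nothing. The pipette must not touch the test plate or any well, and the other two pipettes, the reagent bottle and the cotton jar are to stay where they are. Do not put it down or let go: the job ends with the pipette held there, ready to dispense.

Things in the scene. Friction and masses are not known exactly. Their poses are not given: they have to be found in the camera images.
- yellow_pipette: The one to carry. Rigid upright mini pipette, 137 mm long, about 40 g. Origin: its tip (lowest point); z up its axis. Upward: white cone 3 to 8 mm wide up to 45 mm, white shaft 10 mm wide to 70, flange 24 mm wide to 74, round yellow grip 20 mm wide to 125, grey button 10 mm wide to 137 mm. Hangs loosely by its flange in a hole of the stand, tip 20 mm above the table; comes out straight up.
- blue_pipette: Bystander. Rigid upright mini pipette, 137 mm long, about 40 g. Origin: its tip (lowest point); z up its axis. Upward: white cone 3 to 8 mm wide up to 45 mm, white shaft 10 mm wide to 70, flange 24 mm wide to 74, round blue grip 20 mm wide to 125, grey button 10 mm wide to 137 mm. Hangs loosely by its flange in a hole of the stand, tip 20 mm above the table; comes out straight up.
- red_pipette: Bystander. Rigid upright mini pipette, 137 mm long, about 40 g. Origin: its tip (lowest point); z up its axis. Upward: white cone 3 to 8 mm wide up to 45 mm, white shaft 10 mm wide to 70, flange 24 mm wide to 74, round red grip 20 mm wide to 125, grey button 10 mm wide to 137 mm. Hangs loosely by its flange in a hole of the stand, tip 20 mm above the table; comes out straight up.
- stand: grey pipette stand fixed to the table, 170 (its x) x 70 (its y) x 90 mm tall, open at its long sides: a 12 mm top plate (top at 90 mm) with three 13 mm through-holes in a row along its x at -50, 0 and +50 mm; which pipette hangs in which hole varies. Origin: centre of the underside. It stands to one side of the splash guard, left or right.
- splash_guard: upright white splash guard panel with a blue top rail, fixed to the table between stand and test plate, 320 mm long along its x, 12 mm thick at the rail, on a foot 50 mm wide (its y); its top is 120 mm above the table. Origin: centre of the underside.
- test_plate: white ceramic plate fixed to the table, 150 (its x) x 60 (its y) x 12 mm, with three wells on it in a row along its x at -50, 0 and +50 mm; which well is where varies. Origin: centre of the underside. It lies on the other side of the splash guard from the stand.
- yellow_well: round open cup with yellow sides and rim and a white floor, outer diameter 36 mm, inner 28 mm, 7 mm tall, fixed on the test plate. The target. Origin: centre of its underside, 12 mm above the table.
- yellow_well_mouth (a point): point at the centre of the yellow well's mouth, level with its rim, 19 mm above the table
- blue_well: round open cup with blue sides and rim and a white floor, outer diameter 36 mm, inner 28 mm, 7 mm tall, fixed on the test plate. Origin: centre of its underside, 12 mm above the table.
- red_well: round open cup with red sides and rim and a white floor, outer diameter 36 mm, inner 28 mm, 7 mm tall, fixed on the test plate. Origin: centre of its underside, 12 mm above the table.
- reagent_bottle: small loose bottle with a green cap, 28 mm diameter, 70 mm tall, standing on the table near one end of the test plate. Origin: centre of the underside. Bystander.
- cotton_jar: loose white jar with a red cap, 72 mm diameter, 100 mm tall, standing on the table beyond the far end of the splash guard. Origin: centre of the underside. Bystander.
Mind the look-alikes: they are no part of the job. What is meant by the yellow_pipette is not green, and is the larger of those in its own colour.

How it is judged:
On the way, in this order (a step that is already met when the one before it is completed fails the run):
1. the yellow pipette is held in the fingers, its tip lifted clear above the stand (height (world z) of yellow_pipette above 0.093 m and contact force between yellow_pipette and the fingers above 0.5 N and contact force between yellow_pipette and stand below 0.1 N), for 0.05 s.
2. the yellow pipette passes over the splash guard: its tip is above the guard's length, higher than its top (x of yellow_pipette in the frame of splash_guard between -0.16 and 0.16 m and y of yellow_pipette in the frame of splash_guard between -0.04 and 0.04 m and height (world z) of yellow_pipette above 0.12 m and contact force between yellow_pipette and the fingers above 0.5 N), for 0.03 s.
At the end, for the whole second after the job is handed in: The yellow pipette is held in the fingers, upright within 0.12 rad and at rest (under 20 mm/s), its tip 3 to 18 mm above the rim of the yellow well and within 7 mm of its centre horizontally, touching nothing but the fingers (horizontal distance between yellow_pipette and yellow_well_mouth below 0.007 m and z of yellow_pipette in the frame of yellow_well_mouth between 0.003 and 0.018 m and angle between yellow_pipette's own z axis and vertical below 0.12 rad and linear speed of yellow_pipette below 0.02 m/s and angular speed of yellow_pipette below 0.2 rad/s and contact force between yellow_pipette and the fingers above 0.5 N and contact force between yellow_pipette and stand below 0.1 N and contact force between yellow_pipette and test_plate below 0.1 N and contact force between yellow_pipette and yellow_well below 0.1 N and contact force between yellow_pipette and blue_well below 0.1 N and contact force between yellow_pipette and red_well below 0.1 N and contact force between yellow_pipette and splash_guard below 0.1 N and contact force between yellow_pipette and reagent_bottle below 0.1 N); the arm keeps its last pose, push and grip.
It fails at once if the yellow pipette touches the test plate or a well (contact force between yellow_pipette and test_plate above 0.3 N or contact force between yellow_pipette and yellow_well above 0.3 N or contact force between yellow_pipette and blue_well above 0.3 N or contact force between yellow_pipette and red_well above 0.3 N).
It fails at once if the splash guard is touched by the pipette or the robot (contact force between any of yellow_pipette, the arm, the fingers and splash_guard above 0.5 N).
It fails at once if another pipette, the reagent bottle or the cotton jar is moved more than 20 mm or tipped (distance of any of blue_pipette, red_pipette, reagent_bottle, cotton_jar from where it was at the start of the episode above 0.02 m or angle between any of blue_pipette, red_pipette, reagent_bottle, cotton_jar's own z axis and vertical above 0.4 rad).
It also fails if it takes over 43 s, if anything falls off the work surface, if the arm or the gripper's body presses on something with over 40 N, if the wrist force passes 120 N, or if a joint passes its speed limit or range.

### The arm

A 6-joint arm with a two-finger parallel gripper is mounted at the origin on the work surface. World frame = base frame: x ahead of the robot, y to its left, z up, the work surface at z = 0. Lengths are in m, angles in rad, forces in N, time in s.
With the tool pointing down it reaches from about 0.2 to 0.875 m from the base axis. Payload 3.4 kg.
Tool frame: the origin (TCP) lies midway between the tips of the shut fingers; the grasp point (between the pads) lies 19 mm behind it (arm.grip_depth is the x of the grasp point in the tool frame, in m); x points along the fingers, z is the direction in which the jaws open and shut, and the axes are right-handed (so a half turn about x gives the same grasp; the last joint's range is limited). The gripper opens to 94 mm and grips with 3 to 60 N. Pads are 16 mm wide; open, the fingers measure 119 mm over their backs; the gripper's body (75 mm by 177 mm) begins 78 mm behind the grasp point.
Start: joints at [0.983, 0.276, 1.505, -0, 1.361, -0.121], TCP at [0.259, 0.514, 0.205] pointing down, gripper open.
Joint ranges: [-2.89, 2.89], [-0.75, 2.08], [0.22, 2.7], [-1.18, 4.32], [0.11, 2.71], [-2.7, 2.7]. Speed limits (rad/s): [2.57, 2.57, 3.14, 3.14, 3.14, 3.14].

### API

Orientations are given as a unit quaternion [x, y, z, w].
In Python, from station import arm gives the robot as it stands.
- The arm moves only by the shell command python3 -m creep 'ROWS' [OPENING] [FORCE]. ROWS is JSON, a list of rows, each a list of 6 numbers: the shift along the world's x, y, z in mm, then the turn, a rotation vector about the world's x, y, z in rad. A call has exactly 5 rows; each row is the pose to reach, as a shift and turn from the pose measured when the call began; what a row does not reach only later rows make up. A row lasts 1/8 s, in which the tool goes at most 62.5 mm and 10.7 degrees, less where a joint would pass 70% of its speed; a pose out of reach is approached as far as the arm can. A call with a gripper value outside its range is refused whole. OPENING is the opening, from -1 (shut) to 1 (fully open), set as the call begins (- or left out, the last holds). The fingers move at their own pace and stop on an object; FORCE is the grip in N (left out, the last holds). Time passes only in rows, so rows that repeat a pose let the fingers close, or fill a call up. It gives the time, the measured TCP pose, the force and the opening at its end, in the units of the state.
- arm.observe(): the state, without advancing time (a new reading comes with each control period).
- arm.snapshot(name): name is "scene" or "side" or "wrist"; returns a dict with "color" (384x512x3 uint8, blue, green, red), "z_map" (384x512 float32, m along the optical axis (not along the pixel's ray), 0 where there is no reading), "intrinsics" (3x3 intrinsics, pixels), "camera_from_world" (4x4, takes a point from world to camera coordinates). Camera axes: x right, y down, z forward; pixel columns grow to the right and rows downward; lengths in m; the calibration is good to about 2 mm. A picture is of the moment at which its call begins.
- arm.close_job(): hands the job in, once; it reports no verdict.
Trained networks look in the newest picture that a camera, given by its name, has taken for a name from the list of things; names that differ only in an ending like _2 or _b are one class to them, and where a whole thing is asked for, a point or a joint stands for the part that bears it (a point fixed in the world has none). Each returns a list of dicts, best first, with "score" (0 to 1); they miss things now and then, are a little off and sometimes report something else, mostly with a low value. They report only what shows in the picture. A call takes as long as a camera call. They do not tell look-alikes from the thing itself.
- arm.look_for(camera, target): "box" ([centre column, centre row, width, height] in pixels, round what is visible of it).
The state is a dict: "time": time; "joint_pos": joint angles; "dq": joint speeds; "tau": joint torques, N m; "eef_pos": TCP position; "tcp_rot": TCP orientation; "contact_force": force on the tool from outside, world axes, zero at the start; "ft_torque": the same for the moment, N m; "finger_gap": finger opening in m.
Only numpy, scipy, OpenCV 4.12 (cv2) and the standard library are available. Lean on these libraries where they do the work, as an engineer would, in place of code of your own. Each camera call takes 0.05 s, during which the arm holds its last target. There are 200 camera calls.

## Working session

There is one attempt and no reset: what is moved stays moved. The work goes in short steps, Python scripts to look and compute and a shell command to move; the robot and the scene stay as the last step left them, time stands still between calls to the robot, and variables do not carry over. Pictures are saved under pics/ and viewed, about 8 in all and at most 12, crops included, and the job is handed in when it is done.

```bash
ls; mkdir -p pics
cat > h.py <<'E'
from station import arm
import numpy as np, cv2
def snap(n,f=None):
    s=arm.snapshot(n)
    if f: cv2.imwrite('pics/'+f,s['color'])
    np.savez(f'{n}.npz',**s); return s
def world(s,u,v,z=None):
    K=s['intrinsics'];T=np.linalg.inv(s['camera_from_world'])
    u=np.asarray(u,float);v=np.asarray(v,float)
    if z is None: z=s['z_map'][v.astype(int),u.astype(int)]
    p=np.stack([(u-K[0,2])/K[0,0]*z,(v-K[1,2])/K[1,1]*z,z+0*u],-1)
    return p@T[:3,:3].T+T[:3,3]
def pix(s,p):
    c=s['camera_from_world']@np.append(p,1);q=s['intrinsics']@c[:3];return q[:2]/q[2]
E
python3 - <<'E'
from h import *
a=snap('scene');b=snap('side')
cv2.imwrite('pics/1.png',cv2.resize(a['color'],(800,600),interpolation=cv2.INTER_CUBIC))
cv2.imwrite('pics/2.png',cv2.resize(b['color'],(800,600),interpolation=cv2.INTER_CUBIC))
for c in('scene','side'):
  for t in('yellow_pipette','yellow_well','splash_guard','stand','test_plate'):
    print(c,t,[(np.round(d['box']),round(d['score'],2)) for d in arm.look_for(c,t)][:4])
print(arm.observe())
E
```

```text
pics
scene yellow_pipette [(array([183., 116.,  12.,  27.]), 0.87), (array([182., 237.,  48.,  58.]), 0.62), (array([159., 164.,  19.,  45.]), 0.6)]
scene yellow_well [(array([381., 263.,  18.,  14.]), 0.76), (array([226., 107.,  10.,  51.]), 0.7)]
scene splash_guard [(array([290., 162., 130., 130.]), 0.87)]
scene stand [(array([205., 133.,  91.,  81.]), 0.76)]
scene test_plate [(array([390., 246.,  70.,  75.]), 0.73), (array([287., 161., 132., 130.]), 0.43)]
side yellow_pipette [(array([316., 227.,  16.,  33.]), 0.75), (array([344., 212.,  19.,  50.]), 0.72), (array([313., 288.,  13.,  45.]), 0.52), (array([167., 145.,  68.,  35.]), 0.16)]
side yellow_well []
side splash_guard [(array([203., 202., 168.,  97.]), 0.68), (array([146., 147.,  13.,   9.]), 0.65)]
side stand [(array([288., 259., 106.,  80.]), 0.74), (array([165., 145.,  64.,  38.]), 0.44)]
side test_plate [(array([166., 146.,  64.,  35.]), 0.86)]
{'time': 0.6, 'joint_pos': array([ 9.83032266e-01,  2.75869291e-01,  1.50490096e+00, -7.26551666e-06,
        1.36071767e+00, -1.20991641e-01]), 'dq': array([-1.02425680e-06,  2.29609609e-04,  1.76401712e-03, -3.42471378e-04,
       -8.60922869e-04, -2.27066927e-04]), 'tau': array([-9.44243111e-04, -4.04218340e+01, -2.37392539e+01,  7.00318767e-02,
        2.52299372e-02,  2.62374357e-05]), 'eef_pos': array([0.25877084, 0.51350936, 0.20551016]), 'tcp_rot': array([-0.37079506,  0.60204607,  0.37082144,  0.60211545]), 'contact_force': array([ 0.31848875,  0.12673264, -1.07149347]), 'ft_torque': array([-0.00612007, -0.0016964 , -0.00403133]), 'finger_gap': 0.0939140896080232}
```

View pics/1.png

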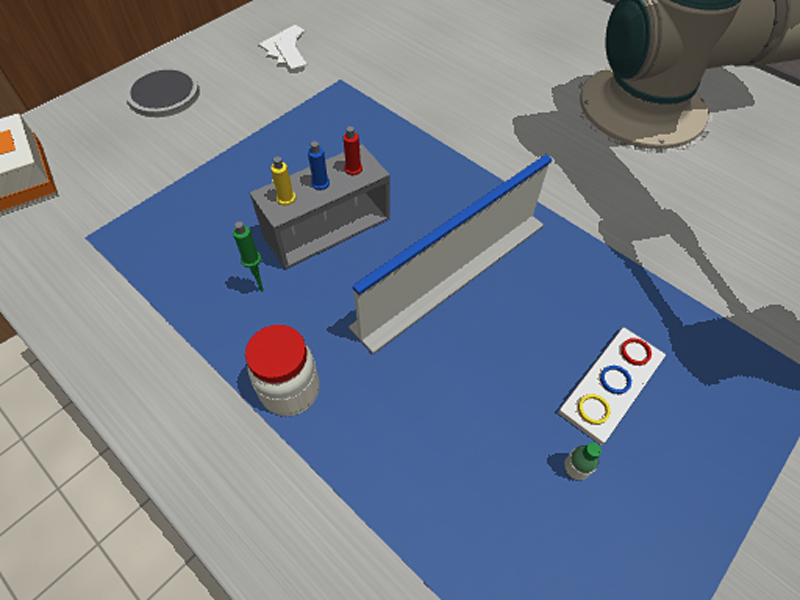

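View pics/2.png

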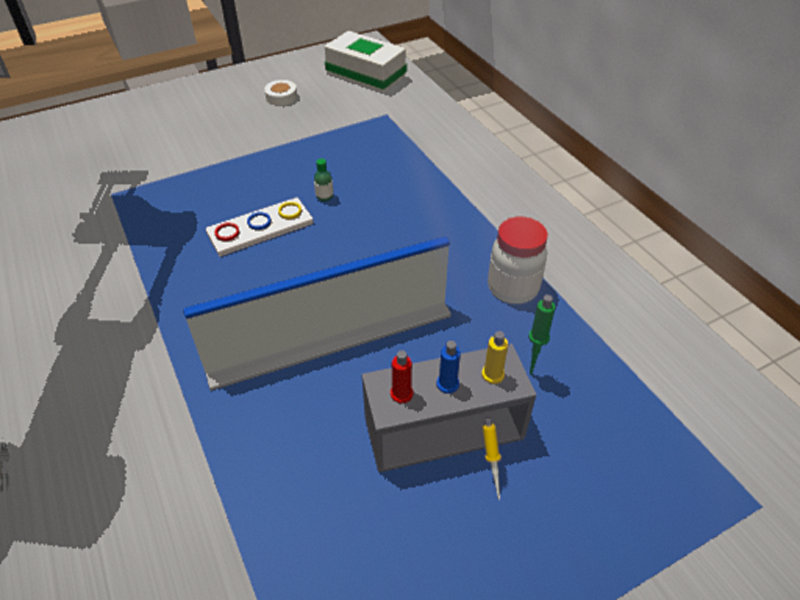

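Scene picture (800 px scale): the full-size yellow pipette hangs in the stand at (283,182). The yellow well is the last of the row at (594,409), next to the bottle at (583,460). Side picture: yellow in the stand at (495,358).

Candidates for "yellow_pipette":
- Stand yellow: scene (283,182), side (495,358).
- Small yellow one in front of the stand: side (492,455).
- Green one: scene (246,250), side (542,325).

I choose the one in the stand.

```bash
cat > m.py <<'E'
from h import *
L={}
for n in('scene','side'):
    s=dict(np.load(n+'.npz'));hsv=cv2.cvtColor(s['color'],cv2.COLOR_BGR2HSV)
    v,u=np.mgrid[:384,:512];P=world(s,u,v)
    ok=(s['z_map']>0)&(P[...,2]>.005)&(P[...,2]<.2)&(hsv[...,1]>120)&(hsv[...,2]>60)
    for c,(lo,hi) in dict(yellow=(20,35),blue=(100,125),red=(0,6),green=(50,80)).items():
        m=(ok&(hsv[...,0]>=lo)&(hsv[...,0]<=hi)).astype(np.uint8)
        k,lab,st,ce=cv2.connectedComponentsWithStats(m)
        for i in range(1,k):
            if st[i,4]<15: continue
            q=P[lab==i]
            print(n,c,ce[i].round(),st[i,4],'med',np.median(q,0).round(3),'lo',np.percentile(q,3,0).round(3),'hi',np.percentile(q,97,0).round(3))
    # stand top plate
    q=P[(s['z_map']>0)&(abs(P[...,2]-.09)<.004)&(hsv[...,1]<60)&(hsv[...,2]<150)]
    if len(q)>50: print('stand',cv2.minAreaRect((q[:,:2]*1000).astype(np.float32)),len(q))
    m=(abs(P[...,2]-.118)<.006)&(hsv[...,0]>100)&(hsv[...,0]<125)&(hsv[...,1]>120)&(s['z_map']>0)
    q=P[m]; print('rail',cv2.minAreaRect((q[:,:2]*1000).astype(np.float32)))
E
python3 m.py
```

```text
scene yellow [181. 118.] 262 med [ 0.616 -0.199  0.121] lo [ 0.604 -0.211  0.091] hi [ 0.622 -0.195  0.145]
scene yellow [380. 262.] 137 med [0.548 0.238 0.018] lo [0.53  0.222 0.014] hi [0.563 0.254 0.02 ]
scene blue [203. 108.] 255 med [ 0.569 -0.187  0.12 ] lo [ 0.557 -0.198  0.092] hi [ 0.574 -0.183  0.145]
scene blue [287. 144.] 995 med [ 0.527 -0.01   0.119] lo [ 0.358 -0.027  0.115] hi [0.656 0.01  0.121]
scene blue [394. 242.] 109 med [0.496 0.238 0.019] lo [0.481 0.221 0.015] hi [0.513 0.253 0.02 ]
scene red [225.  99.] 231 med [ 0.52  -0.175  0.119] lo [ 0.509 -0.185  0.092] hi [ 0.525 -0.17   0.145]
scene red [176. 226.] 1122 med [ 0.767 -0.038  0.1  ] lo [ 0.74  -0.068  0.09 ] hi [ 0.793 -0.012  0.101]
scene red [407. 225.] 110 med [0.448 0.236 0.018] lo [0.431 0.22  0.015] hi [0.464 0.252 0.021]
scene green [158. 158.] 213 med [ 0.7   -0.167  0.102] lo [ 0.69  -0.18   0.072] hi [ 0.707 -0.165  0.125]
scene green [379. 288.] 74 med [0.613 0.261 0.069] lo [0.605 0.254 0.049] hi [0.619 0.268 0.071]
stand ((247.01922607421875, -47.39166259765625), (225.0079803466797, 852.453
[... 974 characters left out ...]
 293 med [ 0.51  -0.189  0.119] lo [ 0.503 -0.192  0.093] hi [ 0.52  -0.179  0.145]
side green [233.  29.] 111 med [0.839 0.576 0.061] lo [0.816 0.553 0.058] hi [0.863 0.604 0.063]
side green [249.  51.] 18 med [0.858 0.509 0.02 ] lo [0.838 0.498 0.01 ] hi [0.873 0.517 0.026]
side green [205. 107.] 50 med [0.609 0.256 0.06 ] lo [0.603 0.252 0.046] hi [0.617 0.266 0.07 ]
side green [346. 210.] 312 med [ 0.692 -0.18   0.095] lo [ 0.686 -0.185  0.027] hi [ 0.701 -0.17   0.125]
stand ((494.01239013671875, -120.01913452148438), (222.51016235351562, 326.7053527832031), 83.61785125732422) 3311
rail ((492.08563232421875, -98.4148941040039), (194.08961486816406, 318.7882080078125), 83.80564880371094)
```

Run:
```python
from h import *
a=dict(np.load('scene.npz'));b=dict(np.load('side.npz'))
A=cv2.resize(a['color'][85:185,130:260],None,fx=3,fy=3,interpolation=2)[:300,:390];B=cv2.resize(b['color'][180:330,230:365],None,fx=2,fy=2,interpolation=2)[:300,:270]
cv2.imwrite('pics/3.png',np.hstack([A,B]))
```

```text
(no output)
```

View pics/3.png

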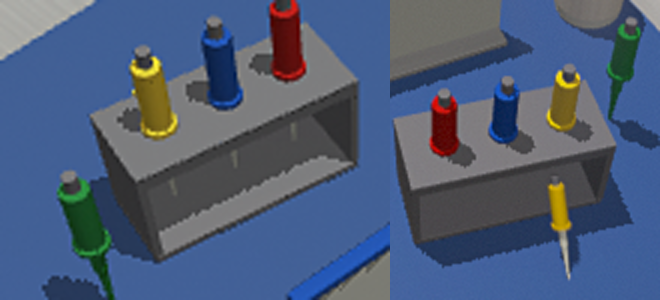

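The close crop confirms it: the full-size yellow pipette is at the end hole of the stand, crop (153,95). The small yellow look-alike leans in front of the stand, and the green one stands apart. The row direction is about −14°, so I'll open the jaws across the row.

Run:
```python
from h import *
from scipy.spatial.transform import Rotation as R
o=arm.observe();M=R.from_quat(o['tcp_rot']).as_matrix();print(M.round(3))
y=np.degrees(np.arctan2(M[1,2],M[0,2]));print('jaw yaw',y)
for t in(76,-104): print(t,np.radians((t-y+180)%360-180))
print((np.array([.6105,-.2055,.235])-o['eef_pos'])*1000)
```

```text
[[ 0.    -0.893  0.45 ]
 [ 0.     0.45   0.893]
 [-1.    -0.     0.   ]]
jaw yaw 63.25599722338143
76 0.22242480833529352
-104 -2.9191678452544996
[ 351.72916182 -719.00935909   29.48984147]
```

```bash
python3 -m creep '[[23,-48,8,0,0,0.05],[46,-96,16,0,0,0.1],[70,-144,24,0,0,0.15],[94,-192,30,0,0,0.19],[117,-240,30,0,0,0.22]]' 1 && python3 -m creep '[[23,-48,0,0,0,0],[46,-96,0,0,0,0],[70,-144,0,0,0,0],[94,-192,0,0,0,0],[117,-240,0,0,0,0]]'  && python3 -m creep '[[23,-48,0,0,0,0],[46,-96,0,0,0,0],[70,-144,0,0,0,0],[94,-192,0,0,0,0],[117,-239,0,0,0,0]]'
python3 - <<'E'
from h import *
s=snap('wrist','4.png')
print(arm.observe()['eef_pos'])
for p in([.6105,-.2055,.157],[.6105,-.2055,.101],[.546,.2365,.019]): print(pix(s,np.array(p)))
E
```

```text
time: 1.23
eef_pos: [0.3768, 0.2722, 0.2363]
tcp_rot: [-0.435, 0.557, 0.435, 0.558]
contact_force: [0.4, 0.6, 1.0]
finger_gap: 0.0939
time: 1.85
eef_pos: [0.4945, 0.0305, 0.2365]
tcp_rot: [-0.435, 0.556, 0.435, 0.559]
contact_force: [0.4, -0.4, -0.2]
finger_gap: 0.094
time: 2.48
eef_pos: [0.6122, -0.2102, 0.2366]
tcp_rot: [-0.435, 0.556, 0.435, 0.559]
contact_force: [-0.2, -0.1, 0.9]
finger_gap: 0.0937
[ 0.61509439 -0.21740138  0.23535884]
[258.80478164 188.21395564]
[257.68524568 172.27084395]
[645.62652372  -1.65016101]
```

View pics/4.png

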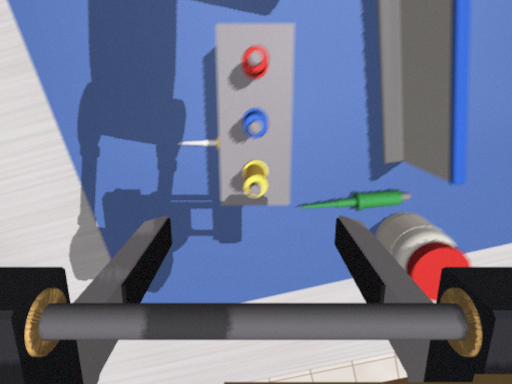

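Wrist picture: the button of the yellow pipette is at (255,190), predicted (259,188). The row of pipettes is vertical in the image, so the jaws are square to the row. The small yellow one lies at about (205,143).

```bash
cat > w.py <<'E'
from h import *
def top(s,z,uv):
    K=s['intrinsics'];T=np.linalg.inv(s['camera_from_world']);d=T[:3,:3]@np.linalg.solve(K,[*uv,1.]);return T[:3,3]+d*(z-T[2,3])/d[2]
def axis(s):
    hsv=cv2.cvtColor(s['color'],cv2.COLOR_BGR2HSV);v,u=np.mgrid[:384,:512];P=world(s,u,v)
    near=np.hypot(P[...,0]-.61,P[...,1]+.205)<.03
    g=near&(P[...,2]>.149)&(P[...,2]<.17)
    q=P[g];print('button',g.sum(),q.mean(0).round(4), 'mid',((q.max(0)+q.min(0))/2).round(4))
    y=near&(hsv[...,0]>20)&(hsv[...,0]<35)&(hsv[...,1]>120)&(P[...,2]>.088)&(P[...,2]<.1)
    q=P[y];print('flange',y.sum(),((q.max(0)+q.min(0))/2).round(4))
if __name__=='__main__':
    s=snap('wrist');axis(s);print(top(s,.157,(255,190)).round(4));print(arm.observe()['eef_pos'].round(4),arm.observe()['tcp_rot'].round(4))
E
python3 w.py
```

```text
button 138 [ 0.6095 -0.2067  0.1558] mid [ 0.6101 -0.2067  0.1536]
flange 117 [ 0.6165 -0.2067  0.0944]
[ 0.614  -0.2164  0.157 ]
[ 0.6132 -0.2137  0.2351] [-0.4348  0.5578  0.4327  0.5591]
```

```bash
python3 -m creep '[[-3,7,-10,0,0,0],[-3,7,-25,0,0,0],[-3,7,-40,0,0,0],[-3,7,-40,0,0,0],[-3,7,-40,0,0,0]]'; sed -i 's/(255,190)/(256,190)/' w.py; python3 w.py
```

```text
time: 3.2
eef_pos: [0.6104, -0.2064, 0.1954]
tcp_rot: [-0.435, 0.558, 0.433, 0.559]
contact_force: [0.4, -0.7, 0.8]
finger_gap: 0.0941
button 190 [ 0.6094 -0.2065  0.1556] mid [ 0.6101 -0.2067  0.1536]
flange 157 [ 0.6187 -0.2066  0.0941]
[ 0.5979 -0.2018  0.157 ]
[ 0.6106 -0.2066  0.1957] [-0.4353  0.5575  0.4325  0.5592]
```

```bash
python3 -m creep '[[0,0,-22,0,0,0],[0,0,-45,0,0,0],[0,0,-68,0,0,0],[0,0,-85,0,0,0],[0,0,-92,0,0,0]]' && python3 -m creep '[[0,0,0,0,0,0],[0,0,0,0,0,0],[0,0,0,0,0,0],[0,0,0,0,0,0],[0,0,0,0,0,0]]' -1 15 && python3 -m creep '[[0,0,0,0,0,0],[0,0,0,0,0,0],[0,0,0,0,0,0],[0,0,0,0,0,0],[0,0,0,0,0,0]]'
```

```text
time: 3.88
eef_pos: [0.6104, -0.2065, 0.103]
tcp_rot: [-0.435, 0.558, 0.433, 0.559]
contact_force: [-0.5, -0.4, 0.4]
finger_gap: 0.0938
time: 4.5
eef_pos: [0.6105, -0.2065, 0.1033]
tcp_rot: [-0.435, 0.558, 0.433, 0.559]
contact_force: [0.5, -0.6, -0.5]
finger_gap: 0.0471
time: 5.12
eef_pos: [0.6105, -0.2065, 0.1032]
tcp_rot: [-0.435, 0.558, 0.433, 0.559]
contact_force: [0.7, 0.4, 0.1]
finger_gap: 0.0196
```

```bash
python3 -m creep '[[0,0,0,0,0,0],[0,0,0,0,0,0],[0,0,8,0,0,0],[0,0,20,0,0,0],[0,0,35,0,0,0]]' - 20 && python3 -m creep '[[0,0,25,0,0,0],[0,0,50,0,0,0],[0,0,75,0,0,0],[0,0,100,0,0,0],[0,0,110,0,0,0]]' && python3 -m creep '[[0,0,5,0,0,0],[0,0,5,0,0,0],[0,0,5,0,0,0],[0,0,5,0,0,0],[0,0,5,0,0,0]]'
cat > p.py <<'E'
from h import *
def fit(n):
    s=snap(n);hsv=cv2.cvtColor(s['color'],cv2.COLOR_BGR2HSV);v,u=np.mgrid[:384,:512];P=world(s,u,v);e=arm.observe()['eef_pos']
    m=(hsv[...,0]>20)&(hsv[...,0]<35)&(hsv[...,1]>120)&(np.hypot(P[...,0]-e[0],P[...,1]-e[1])<.03)&(abs(P[...,2]-e[2])<.08)
    q=P[m];print(n,m.sum(),'tcp',e.round(4),'yellow z',np.percentile(q[:,2],[1,99]).round(4),'med',np.median(q,0).round(4))
    # white cone
    w=(hsv[...,1]<60)&(hsv[...,2]>110)&(np.hypot(P[...,0]-e[0],P[...,1]-e[1])<.03)&(P[...,2]<e[2]-.02)&(P[...,2]>.03)
    q=P[w]
    if len(q)>8: print(' cone',len(q),q.min(0).round(4),q.max(0).round(4)); print(' tip',q[q[:,2]<q[:,2].min()+.006].mean(0).round(4))
    x,y=pix(s,e-np.array([0,0,.03])).astype(int); c=s['color'][max(0,y-75):y+75,max(0,x-65):x+65]
    return cv2.resize(c,(390,450),interpolation=2)
if __name__=='__main__':
    import sys
    cv2.imwrite('pics/'+sys.argv[1],np.hstack([fit('scene'),fit('side')]))
E
python3 p.py 5.png
```

```text
time: 5.75
eef_pos: [0.6106, -0.2066, 0.1393]
tcp_rot: [-0.435, 0.558, 0.433, 0.559]
contact_force: [0.5, -0.9, -0.2]
finger_gap: 0.0198
time: 6.38
eef_pos: [0.6114, -0.2069, 0.2522]
tcp_rot: [-0.437, 0.557, 0.431, 0.56]
contact_force: [1.1, -0.2, -0.4]
finger_gap: 0.0198
time: 7.0
eef_pos: [0.6112, -0.2069, 0.2567]
tcp_rot: [-0.436, 0.557, 0.431, 0.56]
contact_force: [0.7, -0.9, -0.1]
finger_gap: 0.0191
scene 177 tcp [ 0.6113 -0.2069  0.2568] yellow z [0.2437 0.2989] med [ 0.6213 -0.2037  0.255 ]
 cone 518 [ 0.5819 -0.2357  0.0871] [ 0.6412 -0.177   0.2346]
 tip [ 0.6111 -0.2067  0.0897]
side 161 tcp [ 0.6113 -0.2069  0.257 ] yellow z [0.2446 0.2991] med [ 0.6025 -0.2089  0.2515]
 cone 884 [ 0.5814 -0.2367  0.0874] [ 0.64   -0.1772  0.2363]
 tip [ 0.6106 -0.2074  0.0899]
```

View pics/5.png

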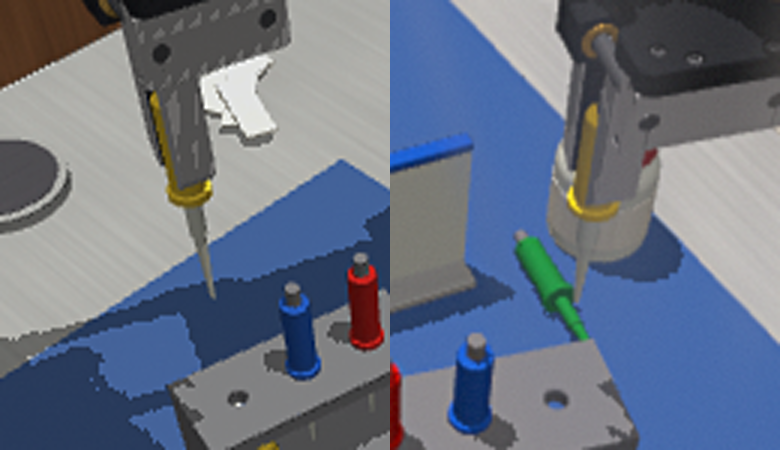

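The pipette is lifted: its tip is about 174 mm up, the hole is empty, and the blue and red ones are undisturbed (crop 5: tip at (213,298) and (578,300), upright). Now over the guard.

```bash
python3 -m creep '[[-3,20,0,0,0,0],[-8,52,0,0,0,0],[-14,90,0,0,0,0],[-19,128,0,0,0,0],[-25,166,0,0,0,0]]' && python3 -m creep '[[-6,38,0,0,0,0],[-11,76,0,0,0,0],[-17,114,0,0,0,0],[-23,152,0,0,0,0],[-28,187,0,0,0,0]]' && python3 -m creep '[[-5,30,0,0,0,0],[-9,55,0,0,0,0],[-11,72,0,0,0,0],[-13,84,0,0,0,0],[-13,90,0,0,0,0]]'
python3 - <<'E'
from h import *
arm.snapshot('wrist')
import time
for n in('scene','side','wrist'):
    s=snap(n);hsv=cv2.cvtColor(s['color'],cv2.COLOR_BGR2HSV);v,u=np.mgrid[:384,:512];P=world(s,u,v)
    m=(hsv[...,0]>20)&(hsv[...,0]<35)&(hsv[...,1]>100)&(np.hypot(P[...,0]-.546,P[...,1]-.2365)<.03)&(P[...,2]<.03)&(P[...,2]>.014)
    q=P[m];print(n,m.sum(),len(q) and (((q.max(0)+q.min(0))/2).round(4),(q.max(0)-q.min(0)).round(3)))
    # circle fit
    if len(q)>10:
        from scipy.optimize import least_squares
        f=least_squares(lambda c:np.hypot(q[:,0]-c[0],q[:,1]-c[1])-.016,[.546,.2365],loss='soft_l1',f_scale=.001);print(f.x.round(4))
print(arm.observe()['eef_pos'])
E
python3 p.py 6.png
```

```text
time: 7.72
eef_pos: [0.5855, -0.0384, 0.2571]
tcp_rot: [-0.436, 0.557, 0.432, 0.56]
contact_force: [0.1, 0.6, -0.7]
finger_gap: 0.0197
time: 8.35
eef_pos: [0.556, 0.1511, 0.2574]
tcp_rot: [-0.436, 0.556, 0.432, 0.56]
contact_force: [0.6, 0.3, -0.5]
finger_gap: 0.0198
time: 8.98
eef_pos: [0.5428, 0.2416, 0.2574]
tcp_rot: [-0.437, 0.556, 0.432, 0.56]
contact_force: [0.4, -0.4, -0.1]
finger_gap: 0.0197
scene 153 (array([0.5449, 0.2378, 0.0177]), array([0.038, 0.034, 0.007]))
[0.5468 0.238 ]
side 74 (array([0.5445, 0.2374, 0.0171]), array([0.034, 0.036, 0.006]))
[0.5444 0.2368]
wrist 212 (array([0.5442, 0.2373, 0.0181]), array([0.034, 0.034, 0.006]))
[0.5442 0.2374]
[0.54324061 0.24057035 0.2572903 ]
scene 694 tcp [0.5433 0.2405 0.2573] yellow z [0.2453 0.3001] med [0.5525 0.2396 0.2766]
side 62 tcp [0.5433 0.2405 0.2573] yellow z [0.2428 0.2551] med [0.5411 0.2321 0.2484]
 cone 18 [0.5388 0.2331 0.1749] [0.5483 0.2421 0.2365]
 tip [0.5426 0.2404 0.1779]
```

View pics/6.png

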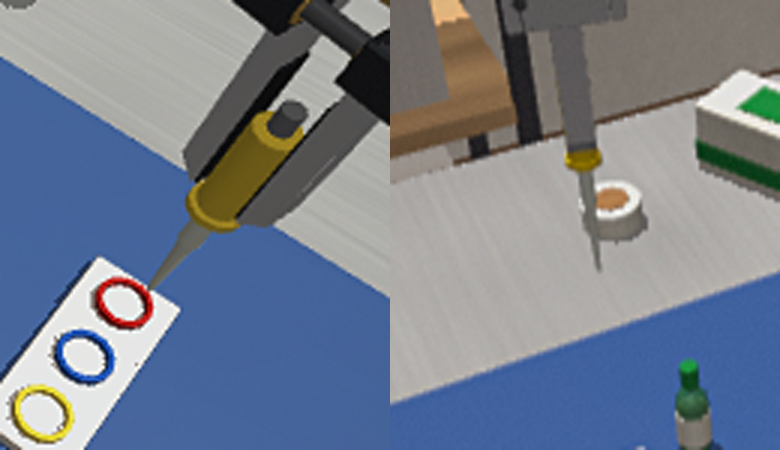

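Run:
```python
from h import *
e=np.array([.5433,.2405,.2573])
for n,off in(('scene',0),('side',390)):
    s=dict(np.load(n+'.npz'));x,y=pix(s,e-np.array([0,0,.03])).astype(int)
    o=np.array([max(0,x-65),max(0,y-75)]);h,w=s['color'][max(0,y-75):y+75,max(0,x-65):x+65].shape[:2];sc=np.array([390/w,450/h])
    for nm,dz in(('tip',-.083),('flange',-.013+.002),('button',.054)):
        print(n,nm,((pix(s,e+[0,0,dz])-o)*sc+[off,0]).round(1), 'per mm x',((pix(s,e+[.01,0,dz])-pix(s,e+[0,0,dz]))*sc/10).round(2),'y',((pix(s,e+[0,.01,dz])-pix(s,e+[0,0,dz]))*sc/10).round(2))
```

```text
scene tip [150.1 285.5] per mm x [-1.05  1.36] y [1.9  1.28]
scene flange [217.1 202.9] per mm x [-1.14  1.47] y [2.22 1.39]
scene button [295.4 106.4] per mm x [-1.21  1.58] y [2.6  1.49]
side tip [596.6 268.3] per mm x [ 1.33 -0.43] y [-0.5 -0.8]
side flange [581.6 156.3] per mm x [ 1.42 -0.42] y [-0.52 -0.77]
side button [566.2  42.5] per mm x [ 1.51 -0.4 ] y [-0.54 -0.73]
```

Pipette is upright. The observed tips (149,290) and (598,270) match the vertical prediction within about 2 mm. Descending to a hover about 25 mm above the rim, then a check.

```bash
python3 -m creep '[[1,-3,-20,0,0,0],[1,-3,-50,0,0,0],[1,-3,-80,0,0,0],[1,-3,-108,0,0,0],[1,-3,-128,0,0,0]]' && python3 -m creep '[[0,0,-2,0,0,0],[0,0,-2,0,0,0],[0,0,-2,0,0,0],[0,0,-2,0,0,0],[0,0,-2,0,0,0]]'
python3 p.py 7.png
python3 - <<'E'
from h import *
e=arm.observe()['eef_pos'];print(e)
for n,off in(('scene',0),('side',390)):
    s=dict(np.load(n+'.npz'));x,y=pix(s,e-np.array([0,0,.03])).astype(int)
    o=np.array([max(0,x-65),max(0,y-75)]);h,w=s['color'][max(0,y-75):y+75,max(0,x-65):x+65].shape[:2];sc=np.array([390/w,450/h])
    for nm,p in(('tip',e-[0,0,.083]),('flange',e-[0,0,.011]),('well',np.array([.5448,.2374,.019]))): print(n,nm,((pix(s,p)-o)*sc+[off,0]).round(1))
E
```

```text
time: 9.9
eef_pos: [0.5439, 0.2366, 0.128]
tcp_rot: [-0.436, 0.557, 0.432, 0.56]
contact_force: [0.4, 0.5, 0.2]
finger_gap: 0.0197
time: 10.52
eef_pos: [0.5442, 0.2368, 0.1265]
tcp_rot: [-0.436, 0.557, 0.432, 0.56]
contact_force: [-0.2, -0.6, 0.4]
finger_gap: 0.0196
scene 369 tcp [0.5441 0.2367 0.1264] yellow z [0.1151 0.1697] med [0.5533 0.2355 0.147 ]
 cone 14 [0.5453 0.2317 0.0493] [0.5487 0.2414 0.0947]
 tip [0.5457 0.2372 0.0512]
side 42 tcp [0.544  0.2367 0.1263] yellow z [0.1126 0.1239] med [0.5415 0.2283 0.1172]
 cone 47 [0.5407 0.2305 0.0455] [0.5475 0.2408 0.1059]
 tip [0.5447 0.2365 0.0465]
[0.54402209 0.23671285 0.12628699]
scene tip [166.4 264.9]
scene flange [209.9 210.2]
scene well [153.9 282.6]
side tip [595.6 283.3]
side flange [583.5 206.3]
side well [600.  306.7]
```

View pics/7.png

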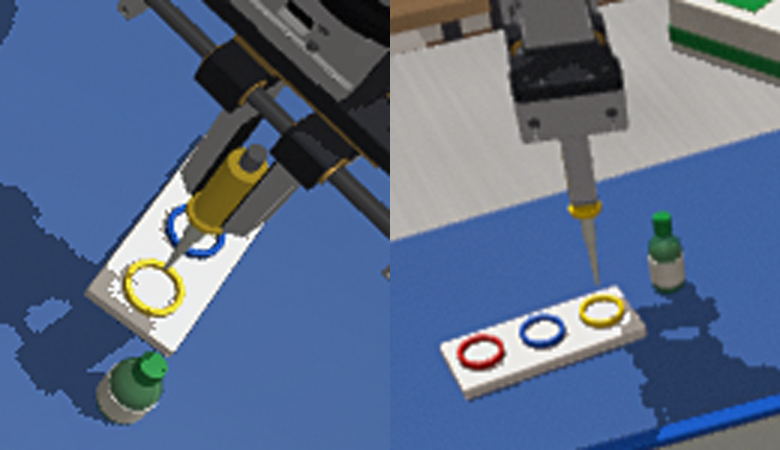

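Tip is at (165,268) and (597,284) and the well at (154,287) and (603,310). Both are shifted from the predictions by the same few pixels, so they agree relative to each other within about 1–2 mm. Final drop of 14 mm.

```bash
python3 -m creep '[[1,1,-4,0,0,0],[1,1,-8,0,0,0],[1,1,-12,0,0,0],[1,1,-14,0,0,0],[1,1,-14,0,0,0]]' && python3 -m creep '[[0,0,0,0,0,0],[0,0,0,0,0,0],[0,0,0,0,0,0],[0,0,0,0,0,0],[0,0,0,0,0,0]]'
python3 p.py 8.png; python3 -c "
from h import *
o=arm.observe();print(o['eef_pos'],abs(o['dq']).max())
for n in('scene','side'):
  s=dict(np.load(n+'.npz'));print(n,[pix(s,np.array(p)).round(1) for p in(o['eef_pos']-[0,0,.083],[.5448,.2374,.019])])"
```

```text
time: 11.25
eef_pos: [0.5449, 0.2377, 0.112]
tcp_rot: [-0.436, 0.557, 0.432, 0.56]
contact_force: [-0.6, -0.0, -0.3]
finger_gap: 0.0198
time: 11.88
eef_pos: [0.5449, 0.2377, 0.112]
tcp_rot: [-0.436, 0.557, 0.432, 0.56]
contact_force: [-0.5, -0.2, -0.8]
finger_gap: 0.0198
scene 353 tcp [0.5449 0.2377 0.112 ] yellow z [0.0999 0.1604] med [0.5538 0.2364 0.133 ]
 cone 11 [0.5468 0.2344 0.0305] [0.5489 0.2419 0.0797]
 tip [0.5468 0.2373 0.0325]
side 40 tcp [0.5449 0.2376 0.112 ] yellow z [0.0987 0.1086] med [0.5431 0.2291 0.1037]
 cone 43 [0.5399 0.2294 0.0333] [0.5489 0.2394 0.0911]
 tip [0.5463 0.2382 0.0347]
[0.54486646 0.23764875 0.11201129] 0.003786178750877489
scene [array([382.1, 258.2]), array([380.3, 260.2])]
side [array([184.5, 129.9]), array([185. , 133.2])]
```

View pics/8.png

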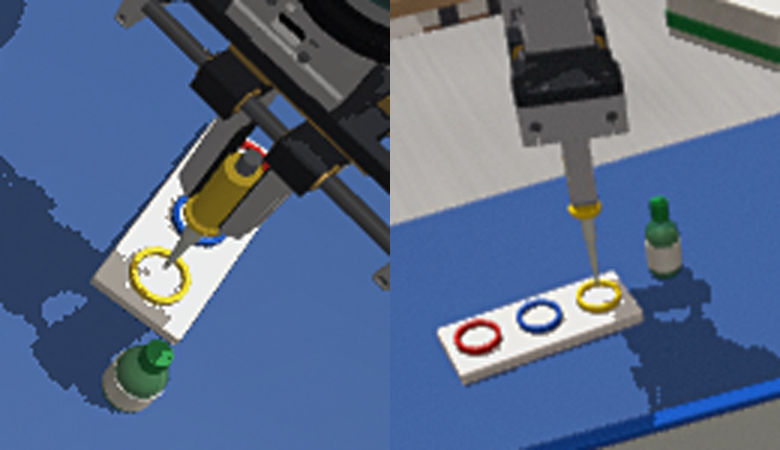

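The tip sits just above the middle of the yellow well in both views, at (167,266) with the ring centre at (160,276), and at (597,284) with the ring at (600,296). The offsets match a tip about 1 cm above the rim. The arm is at rest, so I'm handing in.

```bash
python3 -c "
from station import arm
print(arm.close_job()); print(arm.observe()['eef_pos'],arm.observe()['finger_gap'])"
```

```text
the job is handed in; nothing more can be done
None
the job is handed in; nothing more can be done
```

I took the full-size yellow pipette out of the stand by its grip and carried it over the guard. Its tip was about 5 cm above the guard's top. I then lowered it over the yellow well and handed the job in at about 12 s, still holding it upright. The hand-in gives no verdict.

- **Position:** the last checks put the tip at about (0.545–0.547, 0.238) m. The well's centre measured (0.545, 0.237) m, so the tip is within about 2 mm of it.
- **Height:** the tip is about 10 mm above the rim, worked out from the hand pose and the flange height. The depth readings on the cone gave 11–14 mm, which is also within limits.
- **Holding:** the finger gap was steady at 19.8 mm, the arm was at rest, and outside forces were below 1 N. The pipette matched an upright prediction.
- **Disagreements:** the cameras differ by about 2 mm on the well's centre, and the scene view is offset by a few pixels. Tip and well shift together, so their relative position still agrees.
- **Other objects:** the red and blue pipettes looked undisturbed after the lift, and the bottle looked upright and in place at the end. I did not re-measure the cotton jar.

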